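# Bring up the lathe's tail centre by one turn and lock the quill

### The job

The square blank is gripped in the lathe's chuck and the live centre stands just short of its other end. Push the tailstock hand wheel round by its handle exactly one full turn, clockwise as seen from the wheel's end of the lathe, so that the centre enters the blank and the handle is back where it began; then push the red-balled quill lock lever round, clockwise from above, as far as it goes. Push gently with the fingertips or the outside of the fingers: grip nothing, leave everything else on the bench alone, and finish clear of the machine.

Things in the scene. Friction and masses are not known exactly. Their poses are not given: they have to be found in the camera images.
- lathe: Grey bench wood-turning lathe, bolted down, 0.80 m long; place and yaw vary. Origin on the bench top straight below the tailstock wheel's hub; z up; +y along the bed from the wheel to the headstock (0.55 to 0.78 m away); +x to the back of the lathe, away from operator and robot. Spindle and wheel axis: along y, 235 mm up. All 'lathe x/y' below are in this frame.
- wheel_hub (a point): Centre of the hand wheel, on its axis, in the middle plane of its rim; fixed to the lathe, 235 mm above the bench. Steel wheel, 131 mm over all, round rim 15 mm thick (7.5 mm either side of its plane), three spokes, hub 38 mm in diameter reaching 16 mm out from the rim's plane. It stays in its plane as it turns.
- handwheel (a joint): Wheel angle, rad. 0: handle at the top; grows clockwise seen from the wheel's end looking along lathe +y: pi/2 handle at the back (lathe +x), pi bottom, 3pi/2 operator's side. Starts between -2.2 and 2.2; is to end 2 pi higher than it began. Steady drag 0.13 N m (2.5 N at the handle); stays where left, turns both ways, no stop near one turn.
- handle_mid (a point): Middle of the wheel's black handle, on its own axis, 52 mm from the wheel's axis and 47 mm out (lathe -y) from the rim's plane. The handle is a bar parallel to the wheel's axis, 12 to 82 mm out from the rim's plane, free to spin on its own axis; diameter 16 mm at the wheel, 20 mm at the middle, 22 mm at 72 mm out, rounded end.
- quill (a joint): Travel of the tailstock quill and live centre along +y of the lathe, in m; driven by the wheel, 4 mm a turn (0.000637 m per rad).
- centre_point (a point): Point of the live centre (steel cone on the quill), on the spindle axis; it starts 0.6 to 3.4 mm short of the blank's end face and after one turn stands 0.6 to 3.4 mm in, at the centre mark (the blank does not resist it).
- quill_lock (a joint): Quill lock lever angle, rad. 0: lever points to the operator (lathe -x); grows clockwise from above, the ball swinging towards the headstock (lathe +y), up to the stop at 1.3 (locked). Starts between 0 and 0.35. Drag 0.10 N m (1.5 N at the ball); stays where left.
- lock_pivot (a point): Pivot of the quill lock lever, vertical axis, on top of the tailstock at 0 mm x, 105 mm y of the lathe, 298 mm above the bench.
- lock_ball (a point): Centre of the red ball (26 mm diameter) at the end of the quill lock lever, 74 mm from the pivot's axis and 303 mm above the bench; the lever is a steel rod of 11 mm diameter.
- bowl: Bystander: turned wooden bowl, 100 mm diameter, 42 mm high, on the bench. Origin under its centre.
- gouge: Bystander: turning gouge lying on the bench, 430 mm long, 27 mm high; wooden handle to its -x (to -235 mm), steel to +x (to 195 mm). Origin at the bench below the ferrule.
- mallet: Bystander: wooden carver's mallet lying on the bench; head 115 x 70 x 70 mm centred 60 mm to its +x, handle to -145 mm in x. Origin at the bench where handle and head meet.
- bed_end (a point): Middle of the bed's top at its tail end, lathe y 10 mm, 108 mm above the bench. The bed is 130 mm wide and runs to y 790 mm. It ends short of the wheel: below the wheel's handle there is only the bench.
- barrel_top (a point): Highest line of the tailstock barrel, 268 mm above the bench at lathe y 97 mm. The barrel is a cylinder of 66 mm diameter round the spindle axis, lathe y 30 to 165 mm, on a cast pedestal.
- blank_end (a point): Centre mark on the end face of the 70 mm square wooden blank, on the spindle axis, lathe y 238 mm. The blank runs to the chuck at y 476 mm. A tool rest (top 237 mm high) stands on its operator's side, lathe y 270 to 450 mm.

How it is judged:
By the outcome, as a careful person would: the job done as asked, in the order asked, and still so for the second after the job is handed in, with the robot touching nothing.
It also fails if it takes over 72 s, if anything falls off the work surface, if the arm or the gripper's body presses on something with over 40 N, if the wrist force passes 120 N, or if a joint passes its speed limit or range.

### The arm

A 6-joint arm with a two-finger parallel gripper is mounted at the origin on the work surface. World frame = base frame: x ahead of the robot, y to its left, z up, the work surface at z = 0. Lengths are in m, angles in rad, forces in N, time in s.
With the tool pointing down it reaches from about 0.275 to 1 m from the base axis. Payload 8.4 kg.
Tool frame: the origin (TCP) lies at the very end of the fingers, on their centre line; the grasp point (between the pads) lies 19 mm behind it; z points along the fingers, y is the line along which they close (so a half turn about z gives the same grasp; the last joint's range is limited). The gripper opens to 85 mm and grips with 20 to 120 N. Pads are 22 mm wide; open, the fingers measure 114 mm over their backs; the gripper's body (76 mm by 85 mm) begins 54 mm behind the grasp point. The pads swing forward as they close: fully open they stand 13 mm farther back than shut.
Start: joints at [1.205, 0.353, 1.633, -0, 1.155, -0.002], TCP at [0.222, 0.584, 0.231] pointing down, gripper open.
Joint ranges: [-2.63, 2.63], [-0.92, 2.1], [0.06, 2.66], [-1.3, 4.44], [0, 2.69], [-3.02, 3.02]. Speed limits (rad/s): [2.22, 2.22, 2.79, 3.14, 3.14, 3.14].

### API

Orientations are given as a unit quaternion [w, x, y, z].
In Python, from station import * gives the robot as it stands.
- The arm moves only by the tool arm_command, never from a script. Its argument "increments" is a list of rows, each a list of 3 entries, a list of its own where there are three numbers: the opening in per cent of the stroke, from 0 (shut) to 100 (fully open), then the shift along the tool's x, y, z in cm, then the turn about the tool's z in degrees. A call has 1 to 12 rows; each row is the pose to reach, as a shift and turn from the pose commanded when the call began, along the tool's axes at that moment; what a row does not reach only later rows make up. A row lasts 1/8 s, in which the tool goes at most 62.5 mm and 10.7 degrees, less where a joint would pass 70% of its speed; a pose out of reach is approached as far as the arm can. A call with a gripper value outside its range is refused whole. The fingers move at their own pace and stop on an object; "grip_force" is the grip in N (left out, the last holds). Time passes only in rows, so rows that repeat a pose let the fingers close. It gives the time, the measured TCP pose, the force, the opening and the grip force at its end, in the units of the state.
- sense(): the state, without advancing time (a new reading comes with each control period).
- capture(name): name is "scene" or "top"; returns a dict with "color" (420x560x3 uint8, blue, green, red), "intrinsics" (3x3 intrinsics, pixels), "T" (4x4, takes a point from camera to world coordinates). Camera axes: x right, y down, z forward; pixel columns grow to the right and rows downward; lengths in m; the calibration is good to about 2 mm. A picture is of the moment at which its call begins. There is no depth.
- hand_in(): hands the job in; it is judged then, once.
The state is a dict: "time_s": time; "q": joint angles; "dq": joint speeds; "joint_torque": joint torques, N m; "eef_pos": TCP position; "eef_rot": TCP orientation; "wrist_force": force on the tool from outside, world axes, zero at the start; "moment": the same for the moment, N m; "opening": finger opening in m; "finger_force": force on a finger pad.
Only numpy, scipy, OpenCV 4.12 (cv2) and the standard library are available. Lean on these libraries where they do the work, as an engineer would, in place of code of your own. Each camera call takes 0.05 s, during which the arm holds its last target. There are 200 camera calls.

## Working session

There is one attempt and no reset: what is moved stays moved. The work goes in short steps, Python scripts to look and compute and a tool call to move; the robot and the scene stay as the last step left them, time stands still between calls to the robot, and variables do not carry over. Pictures are saved under pics/ and viewed, at most 10 in all, crops included, and the job is handed in when it is done.

Besides the shell and the picture viewer there is one more tool, called after "Emit:" in YAML: its name, and indented under it one key for each argument. arm_command: Moves the arm, as the interface text tells. Its arguments: {"type":"object","properties":{"increments":{"type":"array","items":{"type":"array"}},"grip_force":{"type":"number"}},"required":["increments"]}

```bash
mkdir -p pics; ls; python3 - <<'E'
from station import *
import cv2,numpy as np
for n in("scene","top"):
    c=capture(n);cv2.imwrite(f"pics/{n}0.png",c["color"]);print(n,np.round(c["intrinsics"],1).tolist(),np.round(c["T"],3).tolist())
s=sense();print(s)
E
```

```text
pics
scene [[455.7, 0.0, 279.6], [0.0, 455.7, 202.3], [0.0, 0.0, 1.0]] [[-0.071, 0.72, -0.69, 1.322], [0.997, 0.065, -0.035, -0.256], [0.02, -0.691, -0.723, 1.041], [0.0, 0.0, 0.0, 1.0]]
top [[381.1, 0.0, 281.1], [0.0, 381.1, 208.2], [0.0, 0.0, 1.0]] [[0.011, -0.998, 0.063, 0.471], [-1.0, -0.01, 0.009, -0.267], [-0.009, -0.063, -0.998, 0.967], [0.0, 0.0, 0.0, 1.0]]
{'time_s': 0.1, 'q': array([ 1.20459551e+00,  3.53573913e-01,  1.63408763e+00, -7.71868197e-06,
        1.15520686e+00, -2.41493341e-03]), 'dq': array([-3.82642714e-04,  1.83346865e-04, -7.85216047e-04,  7.83898019e-04,
        1.22789309e-03,  7.56064045e-05]), 'joint_torque': array([ 5.66218514e-04, -6.06354618e+01, -3.42816210e+01,  1.29183968e-04,
        4.13067566e-03,  2.66393521e-06]), 'eef_pos': array([0.22223556, 0.58367707, 0.23062794]), 'eef_rot': array([-1.13430459e-04,  1.80890040e-01,  9.83503120e-01, -6.27716256e-04]), 'wrist_force': array([-0.62334998, -0.42480171,  0.24113685]), 'moment': array([ 0.05445483, -0.05057366,  0.07792262]), 'finger_force': 0.0, 'opening': 0.08563004790832573}
```

View pics/scene0.png

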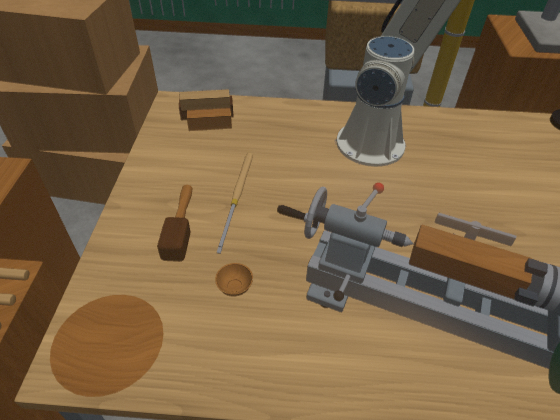

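View pics/top0.png

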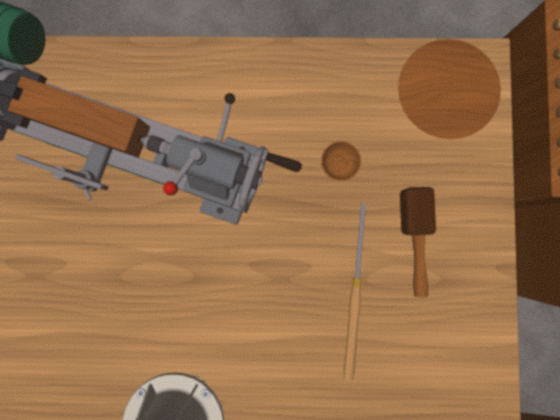

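The scene view shows the handle at about (280..308, 209..218), the ball at (378,187) and the wheel at about (316,214). In the top view the handle runs (268,156) to (300,167) and the ball is at (171,188). Next I'll zoom in on both views.

```bash
python3 - <<'E'
import cv2
a=cv2.imread("pics/scene0.png")[170:320,265:425];cv2.imwrite("pics/c1.png",cv2.resize(a,None,fx=4,fy=4,interpolation=cv2.INTER_CUBIC)[:600])
a=cv2.imread("pics/top0.png")[80:230,120:310];cv2.imwrite("pics/c2.png",cv2.resize(a,None,fx=4,fy=4,interpolation=cv2.INTER_CUBIC))
E
```

```text
(no output)
```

View pics/c1.png

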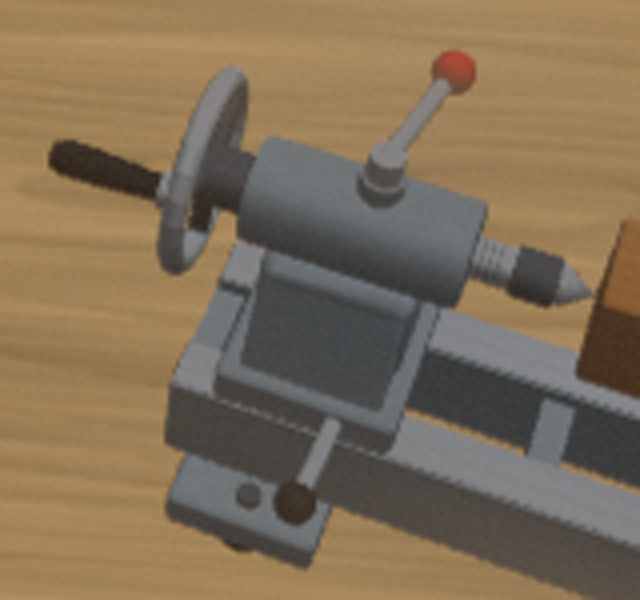

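View pics/c2.png

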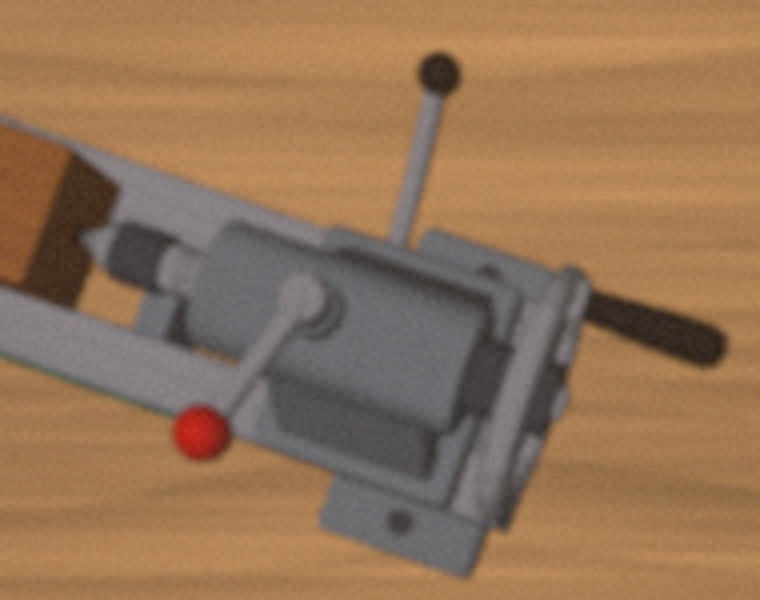

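The scene crop shows the ball at (454,71), the centre tip at (594,292), the handle's thick end at (72,160) and the rim from (235,70) to (175,272). The top crop shows the ball at (202,433), the centre tip at (82,240), the handle end at (705,343) and rim extremes at (577,275) and (495,522). I'll fit the pose to these points.

```bash
cat > h.py <<'E'
import numpy as np,cv2
from scipy.optimize import least_squares
C={"scene":None,"top":None}
def cams():
    from station import capture
    return {n:capture(n) for n in C}
def proj(c,P):
    T=np.array(c["T"]);K=np.array(c["intrinsics"]);p=(np.atleast_2d(P)-T[:3,3])@T[:3,:3]@K.T
    return p[:,:2]/p[:,2:]
def L2W(p,P):
    x,y,a=p[:3];P=np.atleast_2d(P);c,s=np.cos(a),np.sin(a)
    return np.c_[x+c*P[:,0]-s*P[:,1],y+s*P[:,0]+c*P[:,1],P[:,2]]
def handle(t,out): return [.052*np.sin(t),-out,.235+.052*np.cos(t)]
def ball(l): return [-.074*np.cos(l),.105+.074*np.sin(l),.303]
E
python3 - <<'E'
from h import *
import pickle
c=cams();pickle.dump(c,open("c.pkl","wb"))
f=lambda u,v,ox,oy:np.array([(u+.5)/4-.5+ox,(v+.5)/4-.5+oy])
S=lambda u,v:f(u,v,265,170)
Tp=lambda u,v:f(u,v,120,80)
obs=[("scene","b",S(454,71)),("top","b",Tp(202,433)),("scene","t",S(594,292)),("top","t",Tp(82,240)),
("scene","h",S(70,158)),("top","h",Tp(706,344)),("scene","m",S(120,176)),("top","m",Tp(640,322)),("scene","w",S(205,171)),("top","w",Tp(534,398))]
def res(p,full=0):
    r=[]
    for n,k,o in obs:
        P={"b":ball(p[4]),"t":[0,p[5],.235],"h":handle(p[3],.072),"w":[0,0,.235],"m":handle(p[3],.035)}[k]
        d=proj(c[n],L2W(p,P))[0]-o
        if k=="m":
            q=proj(c[n],L2W(p,[handle(p[3],.01),handle(p[3],.07)]));e=q[1]-q[0];e/=np.linalg.norm(e)
            d=d-e*(d@e)
        r.append(d)
    return np.array(r) if full else np.ravel(r)
best=min((least_squares(res,[.6,-.3,a,t,.2,.237],loss="soft_l1") for a in(-.3,.3) for t in(-1.5,0,1.5)),key=lambda r:r.cost)
p=best.x;print(np.round(p,4),best.cost);print(np.round(res(p,1),1))
print("hub",L2W(p,[0,0,.235]),"handle",L2W(p,[handle(p[3],.047)]),"ball",L2W(p,[ball(p[4])]))
# direct triangulation of the ball & handle end & tip
for i in (0,2,4,8):
    A=[]
    rows=[];b=[]
    for n,k,o in obs[i:i+2]:
        T=np.array(c[n]["T"]);d=T[:3,:3]@np.linalg.solve(np.array(c[n]["intrinsics"]),[*o,1]);d/=np.linalg.norm(d);M=np.eye(3)-np.outer(d,d);rows.append(M);b.append(M@T[:3,3])
    print(obs[i][1],np.round(np.linalg.lstsq(np.vstack(rows),np.hstack(b),rcond=None)[0],4))
np.save("p.npy",p)
E
```

```text
[ 0.5749 -0.2054 -0.3246  1.0997  0.2483  0.2341] 1.2827316015994599
[[ 0.4 -0.4]
 [-0.   0.3]
 [-0.1 -0.4]
 [-0.  -0.5]
 [-0.8  0. ]
 [ 0.1  0.1]
 [ 0.1 -0.2]
 [ 0.  -0.1]
 [ 0.3 -0.6]
 [-0.2 -1. ]]
hub [[ 0.57489731 -0.20536343  0.235     ]] handle [[ 0.60382352 -0.26468654  0.25860177]] ball [[ 0.5461988 -0.0657347  0.303    ]]
b [ 0.5467 -0.066   0.3022]
t [0.6491 0.0171 0.2331]
h [ 0.5959 -0.2873  0.2591]
w [ 0.5736 -0.2056  0.2313]
```

Emit:
arm_command:
  increments:
    - [0,[0,0,-5],-1]
    - [0,[0,0,-10],-2.3]
    - [0,[0,0,-15],-2.3]
    - [0,[-3,-3,-18],-2.3]
    - [0,[-7,-7,-18],-2.3]
    - [0,[-11,-11,-18],-2.3]
    - [0,[-15,-15,-18],-2.3]
    - [0,[-19,-19,-18],-2.3]
    - [0,[-23,-23,-18],-2.3]
    - [0,[-27,-27,-18],-2.3]
    - [0,[-31,-31,-18],-2.3]
    - [0,[-35,-35,-18],-2.3]

```text
time_s: 1.7
eef_pos: [0.4253, 0.1307, 0.4114]
eef_rot: [0.0, 0.161, 0.987, 0.0]
wrist_force: [-0.6, -0.4, 0.4]
opening: 0.0002
finger_force: 0.0
```

```bash
cat > st.py <<'E'
from h import *
from station import sense
from scipy.spatial.transform import Rotation as R
p=np.load("p.npy")
def lathe(P):
    d=np.array(P)-[p[0],p[1],0];c,s=np.cos(p[2]),np.sin(p[2]);return np.array([c*d[0]+s*d[1],-s*d[0]+c*d[1],d[2]])
def show():
    s=sense();w,x,y,z=s["eef_rot"];M=R.from_quat([x,y,z,w]).as_matrix()
    a=np.arctan2(M[1,0],M[0,0])-p[2]
    F=lathe(s["wrist_force"]+np.array([p[0],p[1],0]))
    print("t",round(s["time_s"],2),"lathe mm",np.round(lathe(s["eef_pos"])*1e3,1),"toolx yaw deg in lathe",round(np.degrees(a),2),"F",np.round(F,1),"open",round(s["opening"],4))
if __name__=="__main__": show()
E
python3 st.py
```

```text
t 1.7 lathe mm [-249.   270.8  411.4] toolx yaw deg in lathe 180.06 F [-0.5 -0.5  0.4] open 0.0002
```

Emit:
arm_command:
  increments:
    - [0,[-4,-4.5,0],0]
    - [0,[-8,-9,0],0]
    - [0,[-12,-13.5,0],0]
    - [0,[-16,-18,0],0]
    - [0,[-20,-22.5,0],0]
    - [0,[-24,-27,0],0]
    - [0,[-27.5,-31,0],0]
    - [0,[-29.6,-33.3,3],0]
    - [0,[-29.6,-33.3,7],0]
    - [0,[-29.6,-33.3,11],0]
    - [0,[-29.6,-33.3,12.5],0]
    - [0,[-29.6,-33.3,12.5],0]

```text
time_s: 3.2
eef_pos: [0.5995, -0.2772, 0.2859]
eef_rot: [-0.001, 0.161, 0.987, 0.0]
wrist_force: [0.5, -0.7, 1.1]
opening: -0.0
finger_force: 0.0
```

```bash
python3 st.py; python3 - <<'E'
from station import *
import cv2
c=capture("scene")["color"];a=c[90:290,210:410]
b=capture("top")["color"][80:230,200:350]
import numpy as np
a=cv2.resize(a,(400,400));b=cv2.resize(b,(400,400));cv2.imwrite("pics/a1.png",np.hstack([a,b]))
E
```

```text
t 3.2 lathe mm [ 46.2 -60.3 285.9] toolx yaw deg in lathe 180.06 F [ 0.7 -0.5  1.1] open -0.0
```

View pics/a1.png

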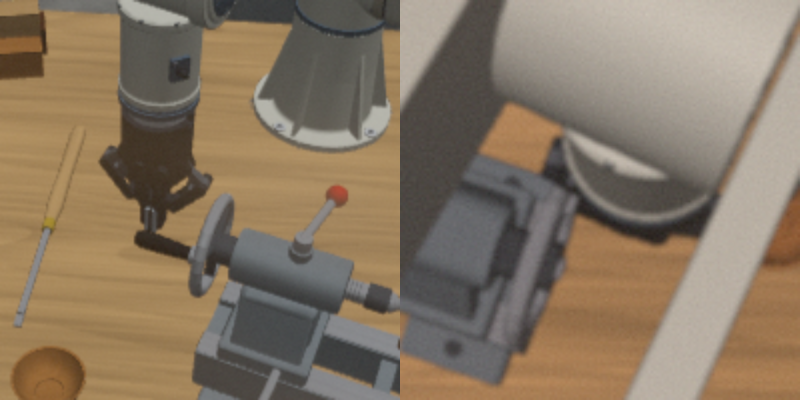

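The left crop shows the shut gripper right above the handle, with its knuckles splayed along the lathe's y. The inner one comes close to the rim, so I'll turn the tool 90°.

```bash
python3 -c "
from station import sense;import numpy as np;print(np.round(sense()['q'],2))"
```

```text
[-0.44  0.36  1.49 -0.    1.29 -1.68]
```

Emit:
arm_command:
  increments:
    - [0,[0,-0.4,0],10]
    - [0,[0,-0.4,0],20]
    - [0,[0,-0.4,0],30]
    - [0,[0,-0.4,0],40]
    - [0,[0,-0.4,0],50]
    - [0,[0,-0.4,0],60]
    - [0,[0,-0.4,0],70]
    - [0,[0,-0.4,0],80]
    - [0,[0,-0.4,0],90.06]
    - [0,[0,-0.4,0],90.06]

```text
time_s: 4.55
eef_pos: [0.5992, -0.2814, 0.2883]
eef_rot: [0.001, 0.812, 0.584, 0.001]
wrist_force: [0.4, -0.5, 0.6]
opening: -0.0001
finger_force: 0.0
```

```bash
python3 st.py
```

```text
t 4.55 lathe mm [ 47.3 -64.4 288.3] toolx yaw deg in lathe 90.07 F [ 0.5 -0.3  0.6] open -0.0001
```

Emit:
arm_command:
  increments:
    - [0,[0,0,0.9],0]
    - [0,[0,0.1,1.7],0]
    - [0,[0,0.3,2.4],0]
    - [0,[0,0.4,3.2],0]
    - [0,[0,0.4,4.0],0]
    - [0,[0,0.4,4.7],0]
    - [0,[0,0.4,5.4],0]
    - [0,[0,0.3,6.1],0]
    - [0,[0,0.1,6.8],0]
    - [0,[0,-0.3,7.4],0]
    - [0,[0,-0.6,7.9],0]
    - [0,[0,-0.8,8.2],0]

```text
time_s: 6.05
eef_pos: [0.5905, -0.2785, 0.2041]
eef_rot: [-0.0, 0.812, 0.583, -0.0]
wrist_force: [-0.8, -0.6, 4.1]
opening: -0.0002
finger_force: 2.0
```

```bash
python3 st.py
```

```text
t 6.05 lathe mm [ 38.1 -64.4 204.1] toolx yaw deg in lathe 89.99 F [-0.6 -0.8  4.1] open -0.0002
```

Emit:
arm_command:
  increments:
    - [0,[0,0,-1.5],0]
    - [0,[0,1.2,-1.8],0]
    - [0,[0,2.4,-1.8],0]
    - [0,[0,3.6,-1.5],0]
    - [0,[0,3.6,0],0]
    - [0,[0,3.6,2],0]
    - [0,[0,3.6,3.7],0]
    - [0,[0,3.0,3.9],0]
    - [0,[0,2.4,3.9],0]
    - [0,[0,1.8,3.9],0]
    - [0,[0,1.2,3.9],0]
    - [0,[0,0.6,3.9],0]

```text
time_s: 7.55
eef_pos: [0.5968, -0.2807, 0.1661]
eef_rot: [0.001, 0.812, 0.584, 0.0]
wrist_force: [3.8, -0.8, 0.4]
opening: 0.0002
finger_force: 1.5
```

```bash
python3 st.py
```

```text
t 7.55 lathe mm [ 44.8 -64.4 166.1] toolx yaw deg in lathe 90.0 F [3.9 0.5 0.4] open 0.0002
```

Emit:
arm_command:
  increments:
    - [0,[0,-0.6,0],0]
    - [0,[0,-1.2,0],0]
    - [0,[0,-1.8,0],0]
    - [0,[0,-2.4,0],0]
    - [0,[0,-3.0,0],0]
    - [0,[0,-3.6,0],0]
    - [0,[0,-4.2,-0.1],0]
    - [0,[0,-4.7,-0.3],0]
    - [0,[0,-5.2,-0.6],0]
    - [0,[0,-5.6,-0.8],0]
    - [0,[0,-5.9,-1.0],0]
    - [0,[0,-6.0,-1.1],0]

```text
time_s: 9.05
eef_pos: [0.5398, -0.2614, 0.1766]
eef_rot: [0.0, 0.812, 0.584, 0.0]
wrist_force: [5.7, -0.2, 0.1]
opening: 0.0002
finger_force: 2.6
```

```bash
python3 st.py;python3 - <<'E'
from station import *
import cv2
cv2.imwrite("pics/a2.png",cv2.resize(capture("scene")["color"][130:280,240:440],(800,600)))
E
```

```text
t 9.05 lathe mm [-15.4 -64.3 176.6] toolx yaw deg in lathe 89.99 F [5.5 1.7 0.1] open 0.0002
```

View pics/a2.png

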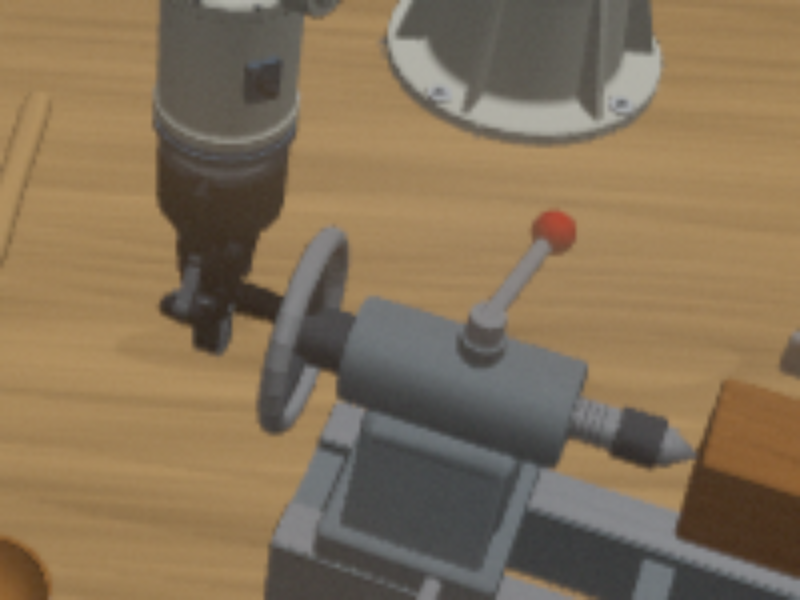

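The view shows the shut fingers on the back side of the handle at about (210,320), with the handle low on the operator's side. Pressing sideways cannot lift it through the horizontal, so I'll lift it on the outer knuckle. First I'll get the knuckle geometry from picture a1.

```bash
python3 - <<'E'
import pickle
from h import *
c=pickle.load(open("c.pkl","rb"))["scene"];p=np.load("p.npy")
o=np.array([[262.5,169],[314,180]])
r=least_squares(lambda v:(proj(c,L2W(p,[[.0462,-.0603-v[0],.2859+v[1]],[.0462,-.0603+v[0],.2859+v[1]]]))-o).ravel(),[.05,.08])
print(r.x,r.fun)
print(proj(c,L2W(p,[.0462,-.0603,.2859]))) # tip -> crop
im=cv2.imread("pics/a1.png")[:,:400][60:260,60:260];cv2.imwrite("pics/k.png",cv2.resize(im,(600,600),interpolation=cv2.INTER_CUBIC))
E
```

```text
[0.05850205 0.08798511] [ 0.3141294  -2.02992113 -0.85163587  1.94547649]
[[286.36152246 202.54404651]]
```

View pics/k.png

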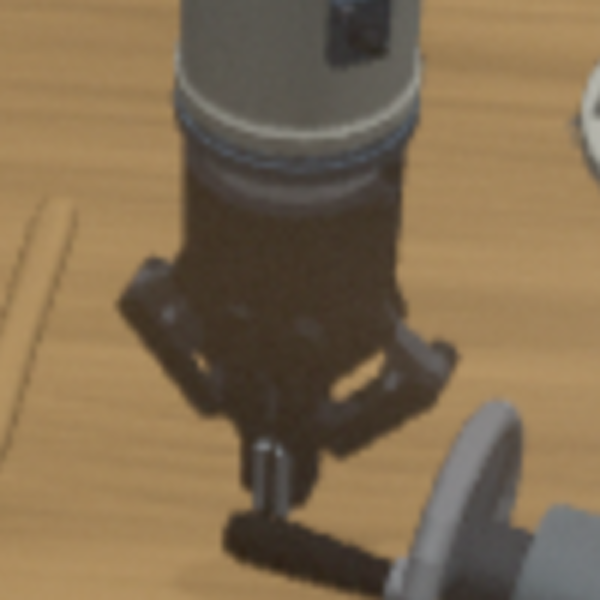

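The crop shows the outer knuckles sticking out about 58 mm from the centre, 88 mm above the tip, with a near-level ledge outside the body. I'll bring that ledge under the handle from inside.

Emit:
arm_command:
  increments:
    - [0,[0,1,0],0]
    - [0,[-0.2,2,0],0]
    - [0,[-0.4,3,0.5],0]
    - [0,[-0.4,4,1.5],0]
    - [0,[-0.4,5,3],0]
    - [0,[-0.4,5,4.5],0]
    - [0,[-0.4,5,6],0]
    - [0,[-0.4,5,7],0]
    - [0,[-0.4,5,7.7],0]
    - [0,[-0.4,5,7.7],0]

```text
time_s: 10.35
eef_pos: [0.5855, -0.281, 0.0989]
eef_rot: [-0.0, 0.812, 0.583, -0.0]
wrist_force: [-0.3, -0.9, -0.5]
opening: -0.0003
finger_force: 0.0
```

```bash
python3 st.py
```

```text
t 10.35 lathe mm [ 34.2 -68.3  98.9] toolx yaw deg in lathe 89.99 F [ 0.  -0.9 -0.5] open -0.0003
```

Emit:
arm_command:
  increments:
    - [0,[0,-0.6,0],0]
    - [0,[0,-1.2,0],0]
    - [0,[0,-1.7,0],0]
    - [0,[0,-2.1,0],0]
    - [0,[0,-2.5,0],0]
    - [0,[0,-2.5,0],0]

```text
time_s: 11.1
eef_pos: [0.5616, -0.273, 0.0993]
eef_rot: [-0.0, 0.812, 0.584, -0.0]
wrist_force: [0.6, 0.1, -0.6]
opening: 0.0004
finger_force: 0.0
```

```bash
python3 st.py; python3 - <<'E'
from station import *
import cv2,numpy as np
a=cv2.resize(capture("scene")["color"][150:270,250:370],(400,400),interpolation=2);b=cv2.resize(capture("top")["color"][120:240,200:320],(400,400),interpolation=2)
cv2.imwrite("pics/a3.png",np.hstack([a,b]))
E
```

```text
t 11.1 lathe mm [  9.  -68.3  99.3] toolx yaw deg in lathe 89.99 F [ 0.5  0.3 -0.6] open 0.0004
```

View pics/a3.png

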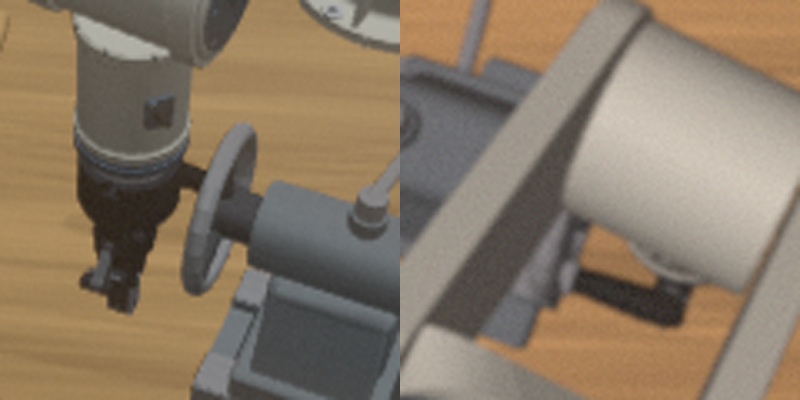

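The right crop shows the knuckle at about (680,290), tucked under the inner side of the handle's end. I'll lift gently.

Emit:
arm_command:
  increments:
    - [0,[0,0,-0.4],0]
    - [0,[0,0,-0.8],0]
    - [0,[0,-0.1,-1.2],0]
    - [0,[0,-0.2,-1.6],0]
    - [0,[0,-0.3,-2.0],0]
    - [0,[0,-0.4,-2.3],0]

```text
time_s: 11.95
eef_pos: [0.5583, -0.2719, 0.1226]
eef_rot: [0.0, 0.812, 0.584, 0.0]
wrist_force: [0.7, -0.9, -2.7]
opening: 0.0002
finger_force: 0.0
```

```bash
python3 st.py
```

```text
t 11.95 lathe mm [  5.4 -68.4 122.6] toolx yaw deg in lathe 89.99 F [ 0.9 -0.6 -2.7] open 0.0002
```

Emit:
arm_command:
  increments:
    - [0,[0,-0.1,-0.4],0]
    - [0,[0,-0.2,-0.9],0]
    - [0,[0,-0.2,-1.4],0]
    - [0,[0,-0.2,-1.9],0]
    - [0,[0,-0.1,-2.4],0]
    - [0,[0,0.1,-2.9],0]
    - [0,[0,0.3,-3.4],0]
    - [0,[0,0.6,-3.9],0]
    - [0,[0,0.8,-4.2],0]
    - [0,[0,0.8,-4.2],0]

```text
time_s: 13.2
eef_pos: [0.5692, -0.2757, 0.1637]
eef_rot: [0.003, 0.812, 0.584, 0.002]
wrist_force: [21.1, -8.4, -21.8]
opening: -0.0
finger_force: 0.0
```

```bash
python3 st.py; python3 - <<'E'
from station import *
import cv2,numpy as np
a=cv2.resize(capture("scene")["color"][150:270,250:370],(400,400),interpolation=2);b=cv2.resize(capture("top")["color"][120:240,200:320],(400,400),interpolation=2)
cv2.imwrite("pics/a4.png",np.hstack([a,b]))
E
```

```text
t 13.2 lathe mm [ 17.  -68.5 163.7] toolx yaw deg in lathe 89.99 F [ 22.7  -1.2 -21.8] open -0.0
```

View pics/a4.png

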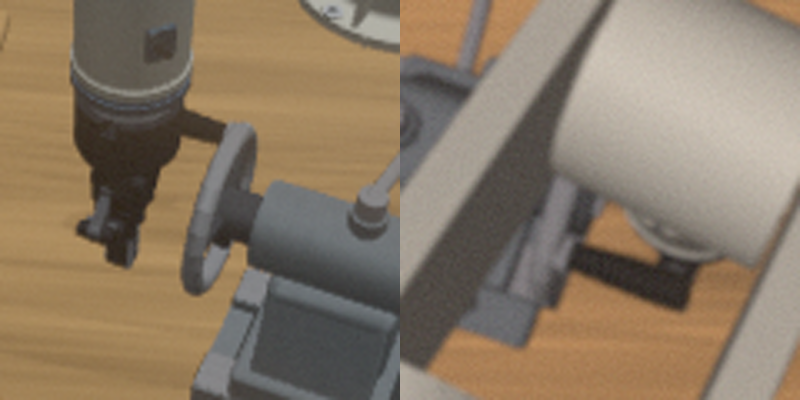

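The right crop shows the handle now past horizontal and up, touching the gripper's body at 22 N. I'm backing off towards +x at once.

Emit:
arm_command:
  increments:
    - [0,[0,1.0,0.2],0]
    - [0,[0,2.0,0.2],0]
    - [0,[0,3.0,0],0]
    - [0,[0,4.0,0],0]
    - [0,[0,4.5,-1],0]
    - [0,[0,4.5,-5],0]
    - [0,[0,4.5,-9],0]
    - [0,[0,4.5,-13],0]
    - [0,[0,4.5,-17],0]
    - [0,[0,4.5,-19],0]
    - [0,[0,4.5,-19],0]

```text
time_s: 14.68
eef_pos: [0.6092, -0.2891, 0.3569]
eef_rot: [0.002, 0.812, 0.584, 0.001]
wrist_force: [0.4, -0.9, -0.0]
opening: 0.0001
finger_force: 0.0
```

```bash
python3 st.py; python3 - <<'E'
from station import *
import cv2,numpy as np
a=cv2.resize(capture("scene")["color"][120:270,250:400],(400,400),interpolation=2);b=cv2.resize(capture("top")["color"][120:240,200:320],(400,400),interpolation=2)
cv2.imwrite("pics/a5.png",np.hstack([a,b]))
E
```

```text
t 14.68 lathe mm [ 59.2 -68.5 356.9] toolx yaw deg in lathe 89.99 F [ 0.7 -0.8 -0. ] open 0.0001
```

View pics/a5.png

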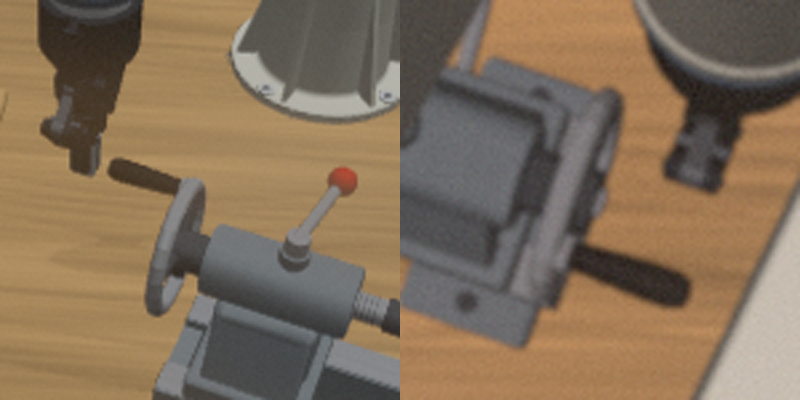

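The handle now stands in front and above the hub, its tip at (120,170) in the left crop and (677,288) in the right one.

```bash
python3 - <<'E'
import pickle
from h import *
c=pickle.load(open("c.pkl","rb"));p=np.load("p.npy")
o=[("scene",[250+120*.375,120+170*.375]),("top",[200+275*.3,120+286*.3])]
f=lambda t:np.ravel([proj(c[n],L2W(p,[handle(t[0],.072)]))[0]-q for n,q in o])
r=least_squares(f,[-.9]);print(r.x,r.fun,handle(r.x[0],.07))
E
```

```text
[-0.72960032] [-0.74631333 -1.14641885 -0.48832245  0.03504416] [np.float64(-0.03466173121460249), -0.07, np.float64(0.2737629254469609)]
```

Emit:
arm_command:
  increments:
    - [0,[0,-4,0],0]
    - [0,[0,-8,0],0]
    - [0,[0,-11,0],0]
    - [0,[0,-13.6,1],0]
    - [0,[0,-13.6,5],0]
    - [0,[0,-13.6,9],0]
    - [0,[0,-13.6,10.3],0]
    - [0,[0,-13.0,10.3],0]
    - [0,[0,-12.4,10.3],0]
    - [0,[0,-11.7,10.3],0]
    - [0,[0,-11.0,10.3],0]
    - [0,[0,-10.3,10.3],0]

```text
time_s: 16.27
eef_pos: [0.5111, -0.2561, 0.2514]
eef_rot: [-0.0, 0.812, 0.583, -0.0]
wrist_force: [-4.6, 0.4, 2.6]
opening: -0.0003
finger_force: 3.0
```

```bash
python3 st.py
```

```text
t 16.27 lathe mm [-44.3 -68.4 251.4] toolx yaw deg in lathe 89.99 F [-4.5 -1.1  2.6] open -0.0003
```

Emit:
arm_command:
  increments:
    - [0,[0,0.6,0],0]
    - [0,[0,1.2,0],0]
    - [0,[0,1.8,0],0]
    - [0,[0,2.4,0],0]
    - [0,[0,3.0,0],0]
    - [0,[0,3.6,0.1],0]
    - [0,[0,4.2,0.3],0]
    - [0,[0,4.7,0.5],0]
    - [0,[0,5.0,0.7],0]
    - [0,[0,5.0,0.7],0]

```text
time_s: 17.52
eef_pos: [0.5584, -0.2716, 0.2437]
eef_rot: [-0.0, 0.812, 0.584, 0.0]
wrist_force: [-0.4, 0.0, -0.7]
opening: -0.0001
finger_force: 0.0
```

```bash
python3 st.py; cat > th.py <<'E'
from st import *
from scipy.optimize import minimize_scalar
import sys
# handle angle: dark handle mask vs. sampled axis line; also dump black mask endpoints
def meas(c,name):
    im=c[name]["color"].astype(int);m=(im.max(2)<75)
    return m
if __name__=="__main__":
    c=cams();import pickle;pickle.dump(c,open(sys.argv[1],"wb"))
    a=cv2.resize(c["scene"]["color"][140:270,270:400],(400,400),interpolation=2);b=cv2.resize(c["top"]["color"][120:240,200:320],(400,400),interpolation=2)
    cv2.imwrite(sys.argv[2],np.hstack([a,b]))
E
python3 th.py c2.pkl pics/a6.png
```

```text
t 17.52 lathe mm [  5.5 -68.  243.7] toolx yaw deg in lathe 90.0 F [-0.4 -0.1 -0.7] open -0.0001
```

View pics/a6.png

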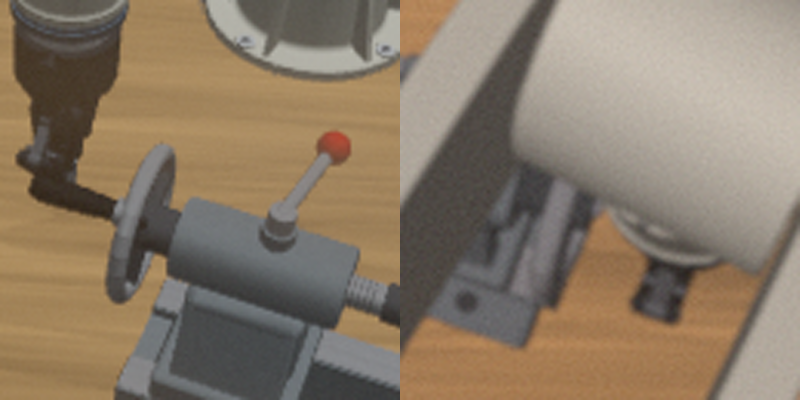

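The left crop shows the handle at (35–115, 180–215), slightly short of its starting angle, with the fingers no longer loaded. I've now viewed more pictures than the 10 allowed, so from here I measure numerically only. Next I'll back off and measure the handle angle from dark masks against the first images.

Emit:
arm_command:
  increments:
    - [0,[0,-2,0],0]
    - [0,[0,-4,0],0]
    - [0,[0,-6.5,0],0]
    - [0,[0,-9,-1],0]
    - [0,[0,-11.5,-4],0]
    - [0,[0,-14,-8],0]
    - [0,[0,-16.5,-12],0]
    - [0,[0,-16.5,-12],0]

```text
time_s: 18.62
eef_pos: [0.402, -0.2194, 0.3676]
eef_rot: [0.003, 0.812, 0.583, 0.001]
wrist_force: [-0.6, 1.1, -0.3]
opening: 0.0001
finger_force: 0.0
```

```bash
cat > th.py <<'E'
from st import *
import sys,pickle
def line(c,n,t0):
    """dark handle blob near predicted place: centroid, end, direction"""
    im=c[n]["color"].astype(int);m=((im.max(2)<62)).astype(np.uint8)
    roi=np.zeros_like(m);q=proj(c[n],L2W(p,[handle(t0,.02),handle(t0,.078)])).round().astype(int)
    cv2.line(roi,tuple(map(int,q[0])),tuple(map(int,q[1])),1,17);k=m&roi
    nl,lab,st,_=cv2.connectedComponentsWithStats(k);i=1+np.argmax(st[1:,4]);v,u=np.nonzero(lab==i)
    P=np.c_[u,v].astype(float);return P.mean(0),len(P)
def theta(c,t0):
    for _ in range(4):
        o=[(n,)+line(c,n,t0) for n in C if n in c]
        # centroid constrained across axis direction only
        def f(t):
            r=[]
            for n,g,_ in o:
                a=proj(c[n],L2W(p,[handle(t[0],.03),handle(t[0],.065)]));e=a[1]-a[0];e/=np.linalg.norm(e);d=a.mean(0)-g;r.append(d[0]*e[1]-d[1]*e[0])
            return np.array(r)
        s=least_squares(f,[t0]);t0=s.x[0]
    return t0,s.fun,[(n,np.round(g,1),k) for n,g,k in o]
if __name__=="__main__":
    print(theta(pickle.load(open("c.pkl","rb")),1.1))
    show();c=cams();pickle.dump(c,open("c3.pkl","wb"))
    for t0 in map(float,sys.argv[1:]):
        print(t0,theta(c,t0))
        for n in C: print(n,theta({n:c[n]},t0))
E
python3 th.py 0.8 1.1 1.4
```

```text
(np.float64(1.089376469116838), array([-0.09669861,  0.23829454]), [('scene', array([290.5, 212. ]), 187), ('top', array([283.9, 161.8]), 258)])
t 18.62 lathe mm [-159.4  -68.4  367.6] toolx yaw deg in lathe 89.98 F [-0.9  0.9 -0.3] open 0.0001
0.8 (np.float64(0.6967722523310462), array([-0.53760456,  0.64457744]), [('scene', array([293.1, 204.2]), 141), ('top', array([281.4, 167.1]), 278)])
scene (np.float64(0.720797453734375), array([-1.64035452e-14]), [('scene', array([293.1, 204.2]), 141)])
top (np.float64(0.6629356211437359), array([1.14352972e-14]), [('top', array([281.4, 167.1]), 278)])
1.1 (np.float64(0.6967722547792564), array([-0.53760451,  0.64457748]), [('scene', array([293.1, 204.2]), 141), ('top', array([281.4, 167.1]), 278)])
scene (np.float64(0.7207974537371579), array([6.22609533e-11]), [('scene', array([293.1, 204.2]), 141)])
top (np.float64(0.6629356211437366), array([1.14352972e-14]), [('top', array([281.4, 167.1]), 278)])Traceback (most recent call last):
  File "th.py", line 25, in <module>
    print(t0,theta(c,t0))
             ~~~~~^^^^^^
  File "th.py", line 12, in theta
    o=[(n,)+line(c,n,t0) for n in C if n in c]
            ~~~~^^^^^^^^
  File "th.py", line 8, in line
    nl,lab,st,_=cv2.connectedComponentsWithStats(k);i=1+np.argmax(st[1:,4]);v,u=np.nonzero(lab==i)
                                                        ~~~~~~~~~^^^^^^^^^^
    return _wrapfunc(a, 'argmax', axis=axis, out=out, **kwds)
    return bound(*args, **kwds)
ValueError: attempt to get argmax of an empty sequence
```

Emit:
arm_command:
  increments:
    - [0,[0,4.5,0],0]
    - [0,[0,9,0],0]
    - [0,[0,13.5,0],0]
    - [0,[0,17.5,1],0]
    - [0,[0,20.1,3],0]
    - [0,[0,20.1,6],0]
    - [0,[0,20.1,7.5],0]
    - [0,[0,20.1,8.2],0]
    - [0,[0,20.1,8.8],0]
    - [0,[0,20.1,9.2],0]
    - [0,[0,20.1,9.5],0]
    - [0,[0,20.1,9.5],0]

```text
time_s: 20.23
eef_pos: [0.5922, -0.2833, 0.2692]
eef_rot: [-0.0, 0.812, 0.584, -0.0]
wrist_force: [0.5, 0.6, 0.4]
opening: -0.0003
finger_force: 0.4
```

```bash
python3 st.py
```

```text
t 20.23 lathe mm [ 41.3 -68.3 269.2] toolx yaw deg in lathe 89.99 F [0.3 0.7 0.4] open -0.0003
```

Emit:
arm_command:
  increments:
    - [0,[0,0,-2],0]
    - [0,[0,0,-5],0]
    - [0,[0,-4,-8],0]
    - [0,[0,-8,-10],0]
    - [0,[0,-12.5,-10],0]
    - [0,[0,-17,-10],0]
    - [0,[0,-20,-10],0]
    - [0,[0,-20,-10],0]

```text
time_s: 21.22
eef_pos: [0.4012, -0.2192, 0.3697]
eef_rot: [0.0, 0.812, 0.583, -0.0]
wrist_force: [0.2, -0.4, -0.2]
opening: -0.0003
finger_force: 0.0
```

```bash
python3 th.py 1.1
```

```text
(np.float64(1.089376469116838), array([-0.09669861,  0.23829454]), [('scene', array([290.5, 212. ]), 187), ('top', array([283.9, 161.8]), 258)])
t 21.23 lathe mm [-160.2  -68.5  369.7] toolx yaw deg in lathe 89.96 F [ 0.3 -0.3 -0.2] open -0.0003
1.1 (np.float64(1.1255759302192756), array([-0.07214379,  0.19859259]), [('scene', array([290.3, 212.6]), 191), ('top', array([284. , 161.5]), 263)])
scene (np.float64(1.129111746314121), array([-5.72597525e-14]), [('scene', array([290.3, 212.6]), 191)])
top (np.float64(1.1000287560432265), array([1.6856308e-14]), [('top', array([284. , 161.5]), 263)])
```

Emit:
arm_command:
  increments:
    - [0,[4,2.5,0],0]
    - [0,[8,5,0],0]
    - [0,[12,8,0],0]
    - [0,[14.8,10,1],0]
    - [0,[14.8,10,5],0]
    - [0,[14.8,10,8.7],0]
    - [0,[14.8,10,8.7],0]
    - [0,[15.8,10,8.7],0]
    - [0,[16.6,10,8.7],0]
    - [0,[17.2,10,8.7],0]
    - [0,[17.6,10,8.7],0]

```text
time_s: 22.7
eef_pos: [0.5547, -0.0846, 0.2833]
eef_rot: [0.001, 0.812, 0.584, 0.001]
wrist_force: [2.4, -3.0, 1.2]
opening: -0.0001
finger_force: 1.4
```

```bash
python3 st.py; python3 -c "
import numpy as np
for l in (.3,.5,.7,.9,1.1,1.2,1.3,1.35):
    d=14.5*np.sin(l)+11*np.cos(l)+5.5;r=60
    print(l,np.round([-r*np.cos(l)-d*np.sin(l),105+r*np.sin(l)-d*np.cos(l)],1))"
```

```text
t 22.7 lathe mm [-57.6 108.  283.3] toolx yaw deg in lathe 90.02 F [ 3.2 -2.1  1.2] open -0.0001
0.3 [-63.3 103.3]
0.5 [-63.3 114.4]
0.7 [-60.9 125.9]
0.9 [-55.9 137.3]
1.1 [-48.1 147.9]
1.2 [-43.2 152.6]
1.3 [-37.6 156.8]
1.35 [-34.7 158.7]
```

Emit:
arm_command:
  increments:
    - [0,[0.7,-0.2,0],0]
    - [0,[1.3,-0.1,0],0]
    - [0,[1.9,0,0],0]
    - [0,[2.5,0.2,0],0]
    - [0,[3.0,0.4,0],0]
    - [0,[3.5,0.8,0],0]
    - [0,[4.0,1.2,0],0]
    - [0,[4.4,1.6,0],0]
    - [0,[4.6,1.9,0],0]
    - [0,[4.6,1.9,0],0]

```text
time_s: 23.95
eef_pos: [0.5866, -0.0467, 0.2821]
eef_rot: [-0.0, 0.812, 0.584, 0.0]
wrist_force: [-0.2, -1.5, 0.4]
opening: 0.0002
finger_force: 0.2
```

```bash
python3 st.py
```

```text
t 23.95 lathe mm [-39.5 154.1 282.1] toolx yaw deg in lathe 90.0 F [ 0.3 -1.5  0.4] open 0.0002
```

Emit:
arm_command:
  increments:
    - [0,[0.1,0.2,0],0]
    - [0,[0.15,0.4,0],0]
    - [0,[0.2,0.6,0],0]
    - [0,[0.2,0.7,0],0]
    - [0,[0.2,0.7,0],0]

```text
time_s: 24.58
eef_pos: [0.5933, -0.0471, 0.2822]
eef_rot: [-0.001, 0.812, 0.584, -0.0]
wrist_force: [-3.9, 3.3, -0.0]
opening: 0.0004
finger_force: 1.9
```

```bash
python3 st.py
```

```text
t 24.57 lathe mm [-33.  155.9 282.2] toolx yaw deg in lathe 90.0 F [-4.7  1.8 -0. ] open 0.0004
```

Emit:
arm_command:
  increments:
    - [0,[0,0.15,0],0]
    - [0,[0,0.3,0],0]
    - [0,[0,0.3,0],0]

```text
time_s: 24.95
eef_pos: [0.594, -0.0472, 0.2819]
eef_rot: [-0.003, 0.812, 0.584, -0.002]
wrist_force: [-13.8, 7.5, 3.9]
opening: 0.0001
finger_force: 6.8
```

```bash
python3 st.py
```

```text
t 24.95 lathe mm [-32.4 155.9 281.9] toolx yaw deg in lathe 90.01 F [-15.5   2.7   3.9] open 0.0001
```

Firm at the stop. I'll back off clear of the machine and check.

Emit:
arm_command:
  increments:
    - [0,[0,-1,0],0]
    - [0,[0,-3,0],0]
    - [0,[0,-6,-1],0]
    - [0,[0,-9,-4],0]
    - [0,[0,-13,-8],0]
    - [0,[0,-17,-10],0]
    - [0,[0,-20,-10],0]
    - [0,[0,-20,-10],0]
    - [0,[0,-20,-10],0]

```text
time_s: 26.08
eef_pos: [0.4078, 0.0151, 0.3826]
eef_rot: [0.001, 0.812, 0.584, 0.001]
wrist_force: [0.4, 0.6, -0.3]
opening: 0.0001
finger_force: 0.0
```

```bash
python3 th.py 1.1; python3 - <<'E'
from st import *
import pickle
c=pickle.load(open("c3.pkl","rb"))
for n in C:
    im=c[n]["color"].astype(int);m=(im[...,2]>120)&(im[...,1]<70)&(im[...,0]<70)
    v,u=np.nonzero(m);g=np.array([np.median(u),np.median(v)]) if len(u) else None
    print(n,len(u),g)
    if g is not None:
        r=least_squares(lambda l:(proj(c[n],L2W(p,[ball(l[0])]))-g).ravel(),[1.2]);print(r.x,r.fun)
E
```

```text
(np.float64(1.089376469116838), array([-0.09669861,  0.23829454]), [('scene', array([290.5, 212. ]), 187), ('top', array([283.9, 161.8]), 258)])
t 26.07 lathe mm [-228.7  155.7  382.6] toolx yaw deg in lathe 90.0 F [ 0.1  0.7 -0.3] open 0.0001
1.1 (np.float64(1.127041937724398), array([-0.07135912,  0.19738113]), [('scene', array([290.3, 212.7]), 192), ('top', array([284.3, 161.6]), 260)])
scene (np.float64(1.1305416281421168), array([-5.7814864e-14]), [('scene', array([290.3, 212.7]), 192)])
top (np.float64(1.1015164655211296), array([-2.01860959e-10]), [('top', array([284.3, 161.6]), 260)])
scene 43 [397. 209.]
[1.31884651] [-0.9268825   0.04069871]
top 123 [151. 149.]
[1.33829579] [1.30666578 0.16464088]
```

```bash
python3 -c "
from station import *
print(hand_in())"
```

```text
the job is handed in; nothing more can be done
None
```

The hand wheel went round one full turn clockwise (the cameras put it about 2° past its start), the quill lock lever was then pushed firmly to its stop, and the arm finished clear at 26 s. While I lifted the handle through the horizontal on a finger knuckle, it briefly pressed the gripper's body at about 31 N at the wrist (limit 40 N), and I viewed 11 pictures, one over the limit of 10.

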